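# Lock the cam-arm coupler onto the rinse-water tank

## Task

Set the aluminium coupler, open end down, over the brass adapter on the steel tank and, while its two red cam arms still stand out, press it home against the stiff valve plunger until it bottoms, holding a load of about 25 N on it for a moment (never more than 40 N). Then swing both cam arms down together, never more than about 30 degrees apart, until both hang straight down and the coupler is locked, and let go. Leave the other things on the bench where they are.

Things in the scene. Friction and masses are not known exactly. Their poses are not given: they have to be found in the camera images.
- tank: Low stainless steel tank, 150 x 150 mm, 50 mm high, fixed to the bench, with an upright round brass cam-groove adapter in the middle of its top and, in the adapter's mouth, a black valve plunger 22 mm dia that stands 8 mm above the rim; it takes about 14 N to slide it down flush and it stays down. Origin: centre of the tank's underside; z up.
- port (a point): Centre of the tank's top face, 50 mm above the bench. The adapter stands here in a floating mount: up to 2.5 mm off this point along the tank's x and y, sliding sideways (within 3 mm) when pushed with about 4 N.
- rim (a point): NOMINAL centre of the adapter's flat rim, 92 mm above the port; a fixed point of the tank. The real rim is up to 8 mm higher or lower (fixed in an episode, not measured). From the rim down: taper 33 to 40 mm dia over 7 mm; 40 mm lip to 10.7 mm; groove 28 mm dia to 28 mm; collar 39 mm dia (tapered top) to 42 mm; then a 28 mm stem.
- coupler: Loose aluminium cap, blue disc on top, open end down: 50 mm dia, 36 mm high (disc to 40), about 0.36 kg with its arms; bore 42.4 mm dia, 32 mm deep. Origin: centre of the open mouth; z up. Red cam arms on its +y (cam_a) and -y (cam_b) sides, hinged along x 27 mm from its axis, 16 mm above the mouth; its x sides are free to grasp. Home on the adapter, the mouth is 32 mm below the real rim.
- cam_a (a joint): Angle of the cam arm on the coupler's +y side (rad): 0 = open, pointing outward 25 degrees above level; 0.44 level; 2.0 = shut stop, straight down. Red bar 14 mm wide, 6 thick, 58 long from its hinge. Friction of 0.12 N m holds it where left. Its lobe swings into the groove under the lip; it can jam if the coupler is not home. Once below level it can also be pressed inward from outside.
- cam_b (a joint): Same for the cam arm on the coupler's -y side: 0 = open, 2.0 = straight down. Pressing on the arms also presses the coupler down.
- cam_a_tip (a point): Outer end of cam_a, on the bar's centre line, 58 mm from its hinge.
- cam_b_tip (a point): Outer end of cam_b.
- jar_red: Glass jar with red lid, 72 mm dia, 100 mm high. Bystander. Origin: centre of its underside.
- jar_orange: Glass jar with orange lid, 72 mm dia, 100 mm high. Bystander. Origin: centre of its underside.
- beaker: Open glass beaker, 70 mm dia, 90 mm high. Bystander. Origin: centre of its underside.
- reagent: White plastic bottle, 60 mm dia, 140 mm high. Bystander. Origin: centre of its underside.
- tip_rack: White box of yellow pipette tips, 85 x 120 x 55 mm. Bystander, at the left. Origin: centre of its underside.
- tube_rack: Magenta tube rack, 70 x 150 x 40 mm. Bystander, at the right. Origin: centre of its underside.
- spare_seal: Spare black rubber ring, 44 mm outside dia, 5 mm high, on the bench near the robot. Bystander. Origin: centre of its underside.
Things that resemble listed ones, but are neither listed nor needed, are in the scene too. Leave any orange look-alike of the coupler alone.

How it is judged (in metres and radians):
On the way, in this order (a step that is already met when the one before it is completed fails the run):
1. the coupler is on the adapter, upright, and pressed home with 22 N or more for 0.3 s while both arms are still open (horizontal distance between coupler and port below 0.007 m and z of coupler in the frame of port between 0.05 and 0.071 m and angle between coupler's own z axis and vertical below 0.08 rad and contact force between coupler and tank above 22 N and value of joint each of cam_a, cam_b below 0.6 rad), for 0.3 s.
2. both cam arms are down and the coupler still home (horizontal distance between coupler and port below 0.007 m and z of coupler in the frame of port between 0.05 and 0.071 m and angle between coupler's own z axis and vertical below 0.08 rad and value of joint each of cam_a, cam_b above 1.85 rad), for 0.2 s.
At the end, for the whole second after the job is handed in: The coupler sits home on the adapter (centre within 7 mm of the port's axis, mouth 50 to 71 mm above the tank's top, tilt under 0.08 rad), both arms at 1.85 rad or more, at rest and released (all of step 2 and linear speed of coupler below 0.02 m/s); the robot touches nothing.
It fails at once if the coupler is loaded against the tank or adapter with more than 40 N (contact force between coupler and tank above 40 N).
It fails at once if one cam arm gets well ahead of the other (more than 0.6 rad) ((value of joint cam_a above 0.85 rad and value of joint cam_b below 0.25 rad) or (value of joint cam_b above 0.85 rad and value of joint cam_a below 0.25 rad) or (value of joint cam_a above 1.15 rad and value of joint cam_b below 0.55 rad) or (value of joint cam_b above 1.15 rad and value of joint cam_a below 0.55 rad) or (value of joint cam_a above 1.45 rad and value of joint cam_b below 0.85 rad) or (value of joint cam_b above 1.45 rad and value of joint cam_a below 0.85 rad) or (value of joint cam_a above 1.75 rad and value of joint cam_b below 1.15 rad) or (value of joint cam_b above 1.75 rad and value of joint cam_a below 1.15 rad)).
It fails at once if a bystander is pushed more than 30 mm (distance of any of jar_red, jar_orange, beaker, reagent, tip_rack, tube_rack, spare_seal from where it was at the start of the episode above 0.03 m).
It also fails if it takes over 72 s, if anything falls off the work surface, if the arm or the gripper's body presses on something with over 40 N, if the wrist force passes 120 N, or if a joint passes its speed limit or range.

## Robot

A 7-joint arm with a two-finger parallel gripper is mounted at the origin on the work surface. World frame = base frame: x ahead of the robot, y to its left, z up, the work surface at z = 0. Lengths are in mm, angles in rad, forces in N, time in s.
With the tool pointing down it reaches from about 400 to 850 mm from the base axis. Payload 10.4 kg.
Tool frame: the origin (TCP) lies at the very end of the fingers, on their centre line; the grasp point (between the pads) lies 19 mm behind it; z points along the fingers, y is the direction in which the jaws open and shut (so a half turn about z gives the same grasp; the last joint's range is limited). The gripper opens to 85 mm and grips with 20 to 120 N. Pads are 22 mm wide; open, the fingers measure 114 mm over their backs; the gripper's body (76 mm by 85 mm) begins 54 mm behind the grasp point. The pads swing forward as they close: fully open they stand 13 mm farther back than shut.
Start: joints at [-0.023, 0.332, -0.065, 1.46, 0.022, 1.35, -0.088], TCP at [625.021, 0.018, 231.338] pointing down, gripper open.
Joint ranges: [-2.6, 2.6], [-0.5, 2.12], [-1.47, 1.34], [0.16, 2.42], [-1.27, 4.41], [0.06, 2.06], [-2.6, 2.6]. Speed limits (rad/s): [2.22, 2.22, 2.79, 2.79, 3.14, 3.14, 3.14].

## Interface

Orientations are given as a rotation vector (axis times angle).
In Python, from station import telemetry, vision, workorder gives the robot as it stands.
- The arm moves only by the tool carry_out, never from a script. Its argument "steps" is a list that holds one entry, the list of rows, each a list of 6 numbers: the shift along the tool's x, y, z in cm, then the turn, a rotation vector about the tool's x, y, z in rad. In form: [[[tx, ty, tz, wx, wy, wz], ...]]. A call has 1 to 12 rows; each row is the pose to reach, as a shift and turn from the pose commanded when the call began, along the tool's axes at that moment; what a row does not reach only later rows make up. A row lasts 1/8 s, in which the tool goes at most 62.5 mm and 10.7 degrees, less where a joint would pass 70% of its speed; a pose out of reach is approached as far as the arm can. A call with a gripper value outside its range is refused whole. "grip" is the opening, from 0 (shut) to 1 (fully open), set as the call begins (left out, the last holds). The fingers move at their own pace and stop on an object; "force" is the grip in N (left out, the last holds). Time passes only in rows, so rows that repeat a pose let the fingers close. It gives the time, the measured TCP pose, the force and the opening at its end, in the units of the state.
- telemetry.observe(): the state, without advancing time (a new reading comes with each control period).
- vision.get_image(name): name is "scene" or "side" or "wrist"; returns the picture (384x512x3 uint8, blue, green, red); there is no depth.
- vision.camera_info(name): a dict with "K" (3x3 intrinsics, pixels), "extrinsics" (4x4, takes a point from camera to world coordinates). Camera axes: x right, y down, z forward; pixel columns grow to the right and rows downward; lengths in mm; the calibration is good to about 2 mm. A picture is of the moment at which its call begins: read the wrist's pose just before it. camera_info takes no time and is no camera call; for the wrist camera it gives the pose at the moment of the call.
- workorder.close_job(): hands the job in, once; it reports no verdict.
The state is a dict: "clock": time; "q": joint angles; "dq": joint speeds; "effort": joint torques, N m; "eef_pos": TCP position; "orientation": TCP orientation; "force": force on the tool from outside, world axes, zero at the start; "ft_torque": the same for the moment, N m; "gripper_width": opening from 0.0 (shut) to 1.0 (fully open).
Only numpy, scipy, OpenCV 4.12 (cv2) and the standard library are available. Lean on these libraries where they do the work, as an engineer would, in place of code of your own. Each camera call takes 0.05 s, during which the arm holds its last target. There are 200 camera calls.

## Working session

There is one attempt and no reset: what is moved stays moved. The work goes in short steps, Python scripts to look and compute and a tool call to move; the robot and the scene stay as the last step left them, time stands still between calls to the robot, and variables do not carry over. Pictures are saved under pics/ and viewed, about 8 in all and at most 12, crops included, and the job is handed in when it is done.

Besides the shell and the picture viewer there is one more tool, called after ">>>" by a JSON object that holds its "method" and its "body". carry_out: Moves the arm, as the interface text tells. Its arguments: {"type":"object","properties":{"steps":{"type":"array","items":{"type":"array","items":{"type":"array","items":{"type":"number"}}}},"grip":{"type":"number"},"force":{"type":"number"}},"required":["steps"]}

```bash
mkdir -p pics
python3 - <<'E'
from station import telemetry, vision
import cv2, numpy as np
print(telemetry.observe())
for n in("scene","side"):
    i=vision.get_image(n); cv2.imwrite(f"pics/{n}0.png",i)
    c=vision.camera_info(n); print(n,np.round(np.array(c["K"]),1).tolist(),np.round(np.array(c["extrinsics"]),3).tolist())
w=vision.get_image("wrist");cv2.imwrite("pics/wrist0.png",w)
c=vision.camera_info("wrist");print(np.round(np.array(c["K"]),1).tolist(),np.round(np.array(c["extrinsics"]),3).tolist())
a=cv2.imread("pics/scene0.png");b=cv2.imread("pics/side0.png")
E
```

```text
{'clock': 0.0, 'q': array([-0.02260676,  0.33286437, -0.06474421,  1.46092374,  0.02158154,
        1.34991135, -0.08850493]), 'dq': array([-0.00125888,  0.00063878,  0.00030664,  0.00032053,  0.00157171,
       -0.00040801,  0.00145346]), 'effort': array([ 4.98105128e-04, -6.25449800e+01,  4.97091911e-02, -3.91610491e+01,
        1.63588714e-02,  9.83294769e-03, -6.01235030e-06]), 'eef_pos': array([6.24626791e+02, 3.15076586e-02, 2.30529122e+02]), 'orientation': array([-2.22068517e+00, -2.22081880e+00,  1.60450564e-03]), 'force': array([ 0.29511365, -0.30109005, -0.24733012]), 'ft_torque': array([-0.01233509,  0.0304993 ,  0.06226834]), 'gripper_width': 1.000969892303951}
scene [[397.8, 0.0, 258.0], [0.0, 397.8, 196.6], [0.0, 0.0, 1.0]] [[0.018, 0.558, -0.83, 1567.311], [1.0, -0.024, 0.006, -27.916], [-0.016, -0.829, -0.558, 837.054], [0.0, 0.0, 0.0, 1.0]]
side [[459.9, 0.0, 255.6], [0.0, 459.9, 193.3], [0.0, 0.0, 1.0]] [[-0.963, -0.116, 0.243, 206.708], [-0.269, 0.451, -0.851, 1064.042], [-0.011, -0.885, -0.465, 706.084], [0.0, 0.0, 0.0, 1.0]]
[[305.4, 0.0, 254.6], [0.0, 305.4, 188.2], [0.0, 0.0, 1.0]] [[1.0, 0.0, -0.002, 625.844], [-0.0, -0.963, -0.269, 66.871], [-0.002, 0.269, -0.963, 374.104], [0.0, 0.0, 0.0, 1.0]]
```

View pics/scene0.png

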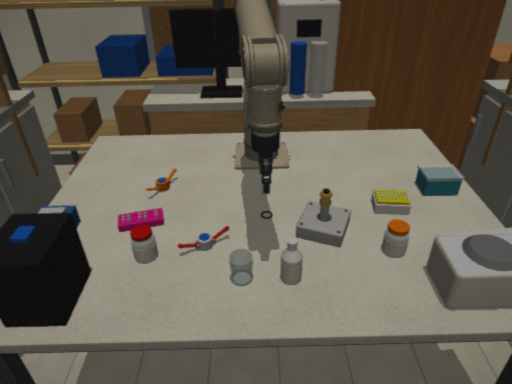

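View pics/side0.png

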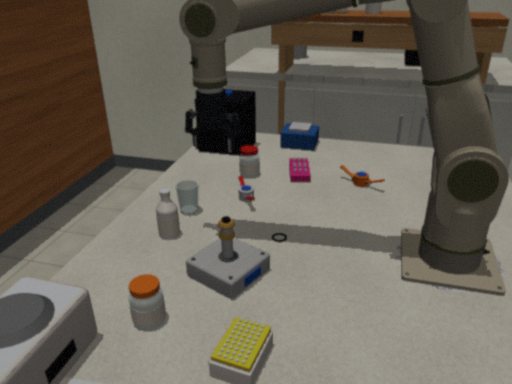

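Scene view: the silver coupler with blue disc and red arms is at (205,240). The orange look-alike is at (163,184), and the red-lidded jar at (143,240). The tank's brass adapter is at (325,205), with its black plunger on top at (326,191). In the side view the coupler is at (246,190) and the plunger at (226,220). I choose the silver one at (205,240).

```bash
cat > h.py <<'E'
import numpy as np, cv2
from station import telemetry, vision
def ray(name,uv,c=None):
    c=c or vision.camera_info(name); K=np.array(c["K"]);E=np.array(c["extrinsics"])
    d=E[:3,:3]@np.linalg.solve(K,np.array([uv[0],uv[1],1.]));return E[:3,3],d/np.linalg.norm(d)
def plane(name,uv,z,c=None):
    o,d=ray(name,uv,c);return o+d*(z-o[2])/d[2]
def tri(r):
    A=sum(np.eye(3)-np.outer(d,d) for o,d in r);b=sum((np.eye(3)-np.outer(d,d))@o for o,d in r)
    p=np.linalg.solve(A,b);return p,[np.linalg.norm((np.eye(3)-np.outer(d,d))@(p-o)) for o,d in r]
def mask(img,lo,hi,box):
    m=cv2.inRange(cv2.cvtColor(img,cv2.COLOR_BGR2HSV),np.array(lo),np.array(hi));z=np.zeros_like(m)
    x0,y0,x1,y1=box;z[y0:y1,x0:x1]=m[y0:y1,x0:x1];return z
def cen(m):
    y,x=np.nonzero(m);return (x.mean(),y.mean()),len(x)
E
python3 - <<'E'
from h import *
S=cv2.imread("pics/scene0.png");D=cv2.imread("pics/side0.png")
b,n=cen(mask(S,(100,80,60),(130,255,255),(192,228,220,252)));print("disc",b,n,plane("scene",b,40))
m=mask(S,(0,120,60),(8,255,255),(172,222,236,256))|mask(S,(172,120,60),(180,255,255),(172,222,236,256))
y,x=np.nonzero(m)
for s,f in(("L",x.min()),("R",x.max())):
    k=abs(x-f)<=1;u=(x[k].mean(),y[k].mean());print(s,u,plane("scene",u,40))
b2,n=cen(mask(D,(100,80,60),(130,255,255),(232,180,262,204)));print("side disc",b2,n,plane("side",b2,40))
# plunger
ps,n=cen(mask(S,(0,0,0),(180,255,60),(316,184,336,197)));pd,n2=cen(mask(D,(0,0,0),(180,255,60),(216,212,238,228)))
print(ps,n,pd,n2,tri([ray("scene",ps),ray("side",pd)]))
a=cv2.resize(S[180:260,170:240],None,fx=5,fy=5,interpolation=2);c=cv2.resize(S[175:255,290:360],None,fx=5,fy=5,interpolation=2);d=cv2.resize(D[205:285,190:260],None,fx=5,fy=5,interpolation=2)
cv2.imwrite("pics/crop1.png",cv2.resize(np.hstack([a,c,d]),(800,305)))
E
```

```text
disc (np.float64(203.875), np.float64(236.16071428571428)) 56 [ 598.17674206 -193.27210888   40.        ]
L (np.float64(178.66666666666666), np.float64(245.5)) [ 639.89155607 -266.14755228   40.        ]
R (np.float64(227.33333333333334), np.float64(227.5)) [ 557.29099258 -121.5638978    40.        ]
side disc (np.float64(245.88571428571427), np.float64(187.54285714285714)) 35 [ 595.28762553 -185.46685716   40.        ]
(np.float64(325.90909090909093), np.float64(190.9090909090909)) 22 (np.float64(225.5609756097561), np.float64(219.4390243902439)) 41 (array([528.53098324, 192.96495781, 152.32038769]), [np.float64(1.0333851877390143), np.float64(1.0333851877387668)])
```

View pics/crop1.png

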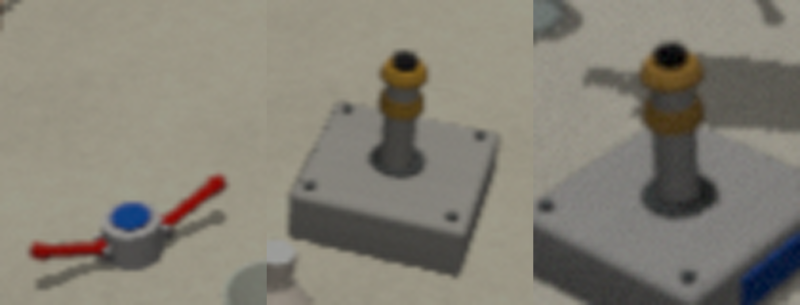

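Left crop: silver cap, blue disc, two straight red arms, mouth down, so the choice is confirmed. Centre is about (597,-191) and the arm line is 30° off world y. Next I move above it and check from near.

>>> {"method": "carry_out", "body": {"steps": [[[-6, -1, 3, 0, 0, -0.17], [-12, -2, 6, 0, 0, -0.34], [-19.2, -2.7, 8, 0, 0, -0.52], [-19.2, -2.7, 8, 0, 0, -0.52], [-19.2, -2.7, 8, 0, 0, -0.52], [-19.2, -2.7, 8, 0, 0, -0.52]]], "grip": 1, "force": 80}}

```text
clock: 0.9
eef_pos: [598.5, -190.3, 151.6]
orientation: [-1.574, -2.719, -0.002]
force: [-0.3, 0.0, 0.5]
gripper_width: 1.001
```

Run:
```python
from h import *
from scipy.spatial.transform import Rotation as R
s=telemetry.observe();c=vision.camera_info("wrist");i=vision.get_image("wrist");cv2.imwrite("pics/w1.png",i)
print(s["eef_pos"],s["orientation"],R.from_rotvec(s["orientation"]).as_matrix().round(3).tolist(),s["force"],s["q"].round(2))
for nm,ms in(("blue",mask(i,(100,80,60),(130,255,255),(0,0,512,384))),("red",mask(i,(0,120,60),(8,255,255),(0,0,512,384))|mask(i,(172,120,60),(180,255,255),(0,0,512,384)))):
    n,l,st,ce=cv2.connectedComponentsWithStats(ms)
    for k in range(1,n):
        if st[k,4]>60: print(nm,st[k],ce[k].round(1),plane("wrist",ce[k],40,c).round(1))
```

```text
[ 598.53819789 -190.31606328  151.56442087] [-1.57392160e+00 -2.71887618e+00 -1.54066608e-03] [[-0.498, 0.867, 0.0], [0.867, 0.498, 0.001], [0.001, 0.001, -1.0]] [-0.3170778   0.03867895  0.48939586] [ 0.27  0.39 -0.05  1.55  0.02  1.2   0.74]
blue [234 170  38  36 948] [251.7 186.6] [ 597.8 -194.2   40. ]
red [242  83  22  52 786] [253.  104.6] [ 564.8 -134.2   40. ]
red [246 150  15   5  62] [253.  151.9] [ 583.8 -167.4   40. ]
red [244 212  19  66 947] [252.6 245.6] [ 626.2 -242.3   40. ]
```

View pics/w1.png

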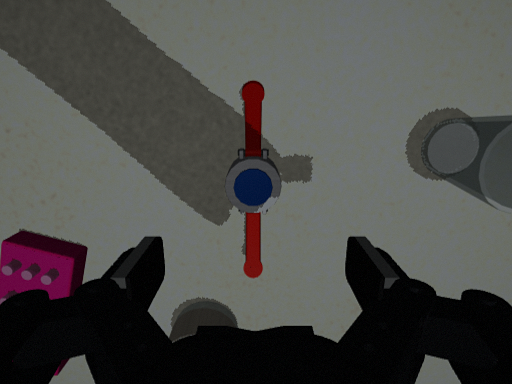

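The wrist view confirms it: disc at (252,187), arm tips at (252,91) and (253,268), so it is aligned with the tool within 1°, with clear space for the fingers. Next: descend and grip.

>>> {"method": "carry_out", "body": {"steps": [[[-0.3, -0.2, 5, 0, 0, 0], [-0.3, -0.2, 10, 0, 0, 0], [-0.3, -0.2, 13, 0, 0, 0], [-0.3, -0.2, 14.3, 0, 0, 0], [-0.3, -0.2, 14.3, 0, 0, 0]]]}}

```text
clock: 1.58
eef_pos: [598.1, -194.6, 8.5]
orientation: [-1.574, -2.719, -0.0]
force: [0.5, -0.9, 1.8]
gripper_width: 1.003
```

>>> {"method": "carry_out", "body": {"steps": [[[0, 0, 0, 0, 0, 0], [0, 0, 0, 0, 0, 0], [0, 0, 0, 0, 0, 0], [0, 0, 0, 0, 0, 0], [0, 0, 0, 0, 0, 0], [0, 0, 0, 0, 0, 0], [0, 0, 0, 0, 0, 0]]], "grip": 0, "force": 100}}

```text
clock: 2.45
eef_pos: [599.1, -195.8, 10.3]
orientation: [1.574, 2.715, 0.002]
force: [-0.5, 0.8, 7.5]
gripper_width: 0.549
```

>>> {"method": "carry_out", "body": {"steps": [[[0, 0, -3, 0, 0, 0], [0, 0, -8, 0, 0, 0], [0, 0, -14, 0, 0, 0], [0, 0, -20, 0, 0, 0], [0, 0, -20, 0, 0, 0], [0, 0, -20, 0, 0, 0]]]}}

```text
clock: 3.2
eef_pos: [597.1, -195.4, 207.4]
orientation: [-1.575, -2.717, 0.0]
force: [-0.9, 0.1, -5.1]
gripper_width: 0.551
```

Run:
```python
from h import *
s=telemetry.observe();c=vision.camera_info("wrist");i=vision.get_image("wrist");cv2.imwrite("pics/w2.png",i)
S=vision.get_image("side");cv2.imwrite("pics/s2.png",S);C=vision.get_image("scene");cv2.imwrite("pics/c2.png",C)
print(s["eef_pos"],s["orientation"],s["force"],s["gripper_width"])
b,n=cen(mask(i,(100,80,60),(130,255,255),(150,100,400,330)));print(b,n)
cv2.imwrite("pics/v2.png",np.hstack([cv2.resize(i,(400,300)),cv2.resize(C[90:290,100:366],(400,300))]))
```

```text
[ 597.14864531 -195.42966637  207.41715819] [-1.57507352e+00 -2.71685098e+00  4.68973292e-04] [-0.8735196   0.09100462 -5.09305277] 0.5513573782489677
(np.float64(254.37809266756636), np.float64(266.3659469185785)) 4446
```

View pics/v2.png

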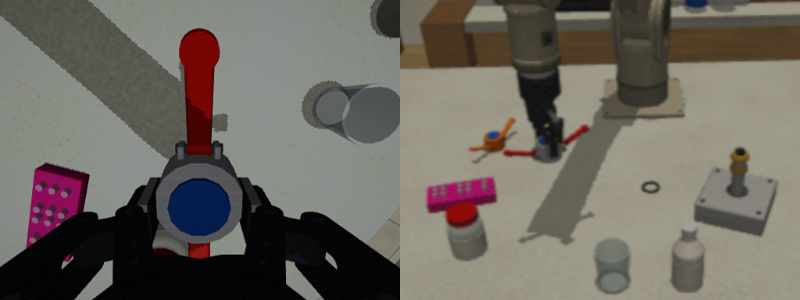

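The coupler is held level in the grip, arms still open, force −5 N (its weight), and the bystanders are undisturbed. Next: carry to a hover over the adapter, turning back by 0.52 rad so the arms lie along world y.

>>> {"method": "carry_out", "body": {"steps": [[[2, 0.7, 0, 0, 0, 0.03], [6, 2.1, 0, 0, 0, 0.08], [11, 4, 0, 0, 0, 0.15], [16, 5.8, 0, 0, 0, 0.23], [21, 7.6, 0, 0, 0, 0.3], [26, 9.4, 0, 0, 0, 0.37], [31, 11.2, 0, 0, 0, 0.44], [35, 12.6, 0, 0, 0, 0.5], [36.9, 13.4, 0, 0, 0, 0.52], [36.9, 13.4, 0, 0, 0, 0.52], [36.9, 13.4, 0, 0, 0, 0.52], [36.9, 13.4, 0, 0, 0, 0.52]]]}}

```text
clock: 4.85
eef_pos: [531.0, 189.8, 208.0]
orientation: [2.223, 2.219, -0.001]
force: [0.4, 0.2, -3.5]
gripper_width: 0.549
```

Run:
```python
from h import *
s=telemetry.observe()
S=vision.get_image("side");cv2.imwrite("pics/s3.png",S);C=vision.get_image("scene");cv2.imwrite("pics/c3.png",C)
print(s["eef_pos"],s["orientation"],s["force"],s["q"].round(2))
cv2.imwrite("pics/v3.png",np.hstack([cv2.resize(C[100:250,270:410],(400,428),interpolation=2),cv2.resize(S[130:280,155:295],(400,428),interpolation=2)]))
```

```text
[530.9559613  189.81900918 207.97487673] [ 2.22325040e+00  2.21944026e+00 -1.11335558e-03] [ 0.4108645   0.20440106 -3.4601169 ] [-0.22  0.22 -0.23  1.65  0.05  1.27 -0.47]
```

View pics/v3.png

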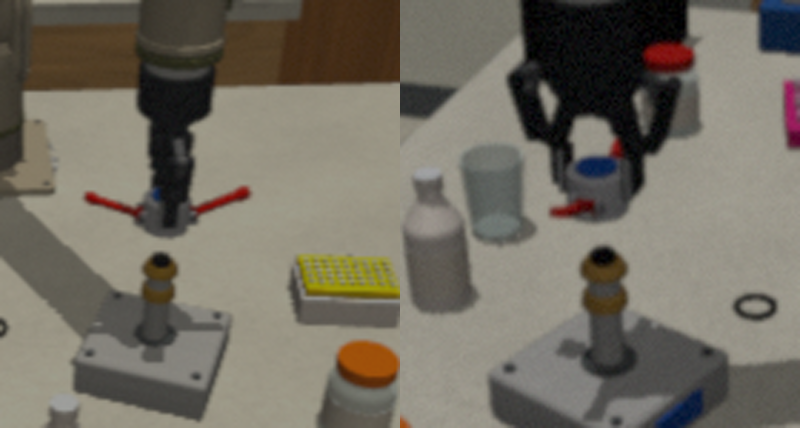

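Scene crop: the coupler hovers above the adapter, arm tips at (91,197) and (246,192), brass rim at (160,265). Side crop: disc at (597,168), plunger at (603,256). Now I compute the offset from the same two cameras.

```bash
cat > off.py <<'E'
from h import *
def redm(i,b): return mask(i,(0,120,50),(8,255,255),b)|mask(i,(172,120,50),(180,255,255),b)
def brass(i,b): return mask(i,(12,90,60),(28,255,255),b)
def off(C,S,box=(290,155,368,185),sbox=(214,180,235,198)):
    y,x=np.nonzero(redm(C,box));t=[]
    for f in(x.min(),x.max()):
        k=abs(x-f)<=2;t.append(np.array([x[k].mean(),y[k].mean()]))
    # shift tip pixel: average in world via both tips
    d,n=cen(mask(S,(100,80,40),(130,255,255),sbox))
    p,r=tri([ray("scene",(t[0]+t[1])/2),ray("side",d)]);print("tips",t,"disc",d,n,"-> disc pos",p.round(1),np.round(r,1))
    return p
E
python3 - <<'E'
from off import *
C=cv2.imread("pics/c3.png");S=cv2.imread("pics/s3.png");off(C,S)
C0=cv2.imread("pics/scene0.png");S0=cv2.imread("pics/side0.png")
for A,B in((C0,S0),(C,S)):
    def top(i,b):
        m=brass(i,b);n,l,st,ce=cv2.connectedComponentsWithStats(m);k=[j for j in range(1,n) if st[j,4]>15]
        return [(st[j].tolist(),ce[j].round(1).tolist()) for j in k]
    print(top(A,(315,180,337,220)),top(B,(214,210,240,250)))
    ps,n=cen(mask(A,(0,0,0),(180,255,60),(316,184,336,197)));pd,n2=cen(mask(B,(0,0,0),(180,255,60),(216,214,238,228)));print(ps,n,pd,n2,tri([ray("scene",ps),ray("side",pd)]))
E
```

```text
tips [array([301.11111111, 168.66666667]), array([354.91666667, 167.16666667])] disc (np.float64(223.5421686746988), np.float64(188.03614457831324)) 83 -> disc pos [529.5 192.8 235.2] [1.5 1.5]
[([320, 190, 12, 9, 69], [325.5, 194.4]), ([320, 200, 11, 7, 52], [324.9, 203.0])] [([218, 219, 17, 10, 114], [226.0, 224.3]), ([219, 231, 16, 10, 96], [226.4, 235.8])]
(np.float64(325.90909090909093), np.float64(190.9090909090909)) 22 (np.float64(225.5609756097561), np.float64(219.4390243902439)) 41 (array([528.53098324, 192.96495781, 152.32038769]), [np.float64(1.0333851877390143), np.float64(1.0333851877387668)])
[([320, 191, 12, 8, 54], [325.5, 194.9]), ([320, 200, 11, 7, 52], [324.8, 203.0])] [([219, 220, 15, 9, 86], [226.0, 224.8]), ([219, 231, 15, 10, 88], [226.5, 235.9])]
(np.float64(325.82758620689657), np.float64(191.10344827586206)) 29 (np.float64(225.62962962962962), np.float64(219.96296296296296)) 54 (array([528.22923996, 193.00016093, 151.16818703]), [np.float64(1.2753851279971342), np.float64(1.2753851279971158)])
```

Disc (529.5,192.8) against plunger (528.4,193.0): aligned to about 1 mm. Next: lower to just over the rim, then into the taper.

>>> {"method": "carry_out", "body": {"steps": [[[0, -0.1, 2, 0, 0, 0], [0, -0.1, 4, 0, 0, 0], [0, -0.1, 5, 0, 0, 0], [0, -0.1, 5.4, 0, 0, 0], [0, -0.1, 5.8, 0, 0, 0], [0, -0.1, 5.8, 0, 0, 0]]]}}

```text
clock: 5.7
eef_pos: [529.8, 191.0, 150.5]
orientation: [2.221, 2.221, 0.0]
force: [0.0, -0.1, -4.5]
gripper_width: 0.549
```

>>> {"method": "carry_out", "body": {"steps": [[[0, 0, 0.3, 0, 0, 0], [0, 0, 0.6, 0, 0, 0], [0, 0, 0.8, 0, 0, 0], [0, 0, 1.0, 0, 0, 0]]]}}

```text
clock: 6.2
eef_pos: [529.8, 191.2, 140.2]
orientation: [2.221, 2.221, 0.0]
force: [-0.4, -2.0, -2.9]
gripper_width: 0.55
```

>>> {"method": "carry_out", "body": {"steps": [[[0, 0, 0.2, 0, 0, 0], [0, 0, 0.4, 0, 0, 0], [0, 0, 0.6, 0, 0, 0], [0, 0, 0.6, 0, 0, 0]]]}}

```text
clock: 6.7
eef_pos: [530.5, 191.5, 135.8]
orientation: [2.221, 2.221, 0.003]
force: [-3.0, -2.5, 6.8]
gripper_width: 0.554
```

>>> {"method": "carry_out", "body": {"steps": [[[0, 0, 0.1, 0, 0, 0], [0, 0, 0.2, 0, 0, 0], [0, 0, 0.2, 0, 0, 0]]]}}

```text
clock: 7.08
eef_pos: [530.9, 191.7, 134.5]
orientation: [2.22, 2.22, 0.005]
force: [-3.1, -3.1, 12.6]
gripper_width: 0.547
```

>>> {"method": "carry_out", "body": {"steps": [[[0, 0, 0.1, 0, 0, 0], [0, 0, 0.2, 0, 0, 0], [0, 0, 0.2, 0, 0, 0]]]}}

```text
clock: 7.45
eef_pos: [530.9, 191.7, 132.5]
orientation: [2.22, 2.22, 0.005]
force: [-3.0, -2.9, 11.5]
gripper_width: 0.551
```

Contact around 15 N with travel is the plunger sliding. I'll ease the side load and continue in small steps.

>>> {"method": "carry_out", "body": {"steps": [[[-0.1, -0.15, 0.1, 0, 0, 0], [-0.1, -0.15, 0.2, 0, 0, 0], [-0.1, -0.15, 0.2, 0, 0, 0]]]}}

```text
clock: 7.82
eef_pos: [529.8, 191.1, 130.5]
orientation: [2.22, 2.22, 0.007]
force: [-0.8, -1.5, 9.7]
gripper_width: 0.55
```

>>> {"method": "carry_out", "body": {"steps": [[[0, 0, 0.1, 0, 0, 0], [0, 0, 0.2, 0, 0, 0], [0, 0, 0.2, 0, 0, 0]]]}}

```text
clock: 8.2
eef_pos: [529.8, 191.1, 128.5]
orientation: [2.22, 2.22, 0.007]
force: [0.1, -1.3, 8.9]
gripper_width: 0.549
```

>>> {"method": "carry_out", "body": {"steps": [[[0, 0, 0.1, 0, 0, 0], [0, 0, 0.1, 0, 0, 0]]]}}

```text
clock: 8.45
eef_pos: [530.2, 191.3, 128.3]
orientation: [2.22, 2.22, 0.008]
force: [-2.9, -1.3, 14.7]
gripper_width: 0.553
```

>>> {"method": "carry_out", "body": {"steps": [[[0, 0, 0.05, 0, 0, 0], [0, 0, 0.05, 0, 0, 0]]]}}

```text
clock: 8.7
eef_pos: [530.4, 191.4, 128.2]
orientation: [2.22, 2.22, 0.009]
force: [-2.8, -2.0, 18.5]
gripper_width: 0.547
```

>>> {"method": "carry_out", "body": {"steps": [[[0, 0, 0.05, 0, 0, 0], [0, 0, 0.05, 0, 0, 0]]]}}

```text
clock: 8.95
eef_pos: [530.7, 191.5, 128.2]
orientation: [2.219, 2.219, 0.01]
force: [-2.4, -1.9, 20.7]
gripper_width: 0.551
```

>>> {"method": "carry_out", "body": {"steps": [[[0, 0, 0.05, 0, 0, 0], [0, 0, 0.05, 0, 0, 0], [0, 0, 0.05, 0, 0, 0], [0, 0, 0.05, 0, 0, 0], [0, 0, 0.05, 0, 0, 0], [0, 0, 0.05, 0, 0, 0]]]}}

```text
clock: 9.7
eef_pos: [530.9, 191.5, 128.1]
orientation: [2.219, 2.219, 0.011]
force: [-3.7, -2.6, 24.2]
gripper_width: 0.55
```

Run:
```python
from h import *
s=telemetry.observe();print(s["eef_pos"],s["orientation"],s["force"])
S=vision.get_image("side");cv2.imwrite("pics/s4.png",S);C=vision.get_image("scene");cv2.imwrite("pics/c4.png",C)
cv2.imwrite("pics/v4.png",np.hstack([cv2.resize(C[120:270,270:410],(400,428),interpolation=2),cv2.resize(S[150:300,155:295],(400,428),interpolation=2)]))
```

```text
[530.91882483 191.54905786 128.11755974] [2.21930706 2.21914361 0.01120727] [-3.72148519 -2.63507881 24.2369096 ]
```

View pics/v4.png

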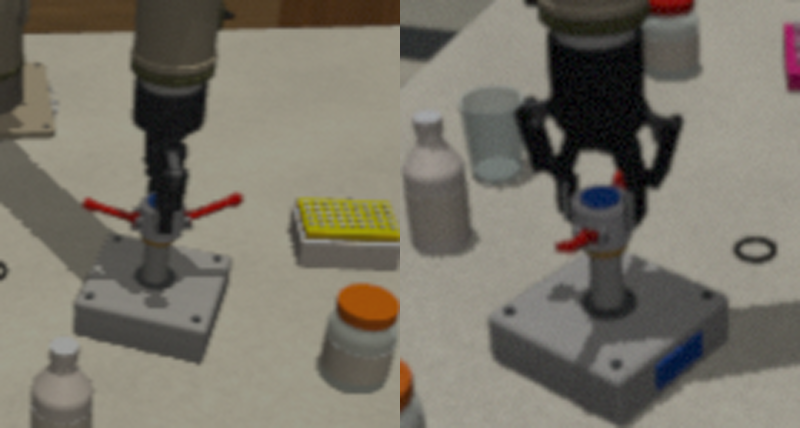

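The scene and side crops show the coupler seated, arms still open, only a sliver of the collar visible below the mouth (side (607,250)). It travelled 8 mm against the plunger, then went stiff. Load is about 28 N, held for 0.75 s. Next: unload, release, raise.

>>> {"method": "carry_out", "body": {"steps": [[[0, 0, -0.15, 0, 0, 0], [0, 0, -0.25, 0, 0, 0], [0, 0, -0.25, 0, 0, 0]]]}}

```text
clock: 10.18
eef_pos: [529.7, 191.1, 128.3]
orientation: [2.22, 2.22, 0.006]
force: [-0.4, -0.8, 8.7]
gripper_width: 0.55
```

>>> {"method": "carry_out", "body": {"steps": [[[0, 0, 0, 0, 0, 0], [0, 0, 0, 0, 0, 0], [0, 0, 0, 0, 0, 0], [0, 0, 0, 0, 0, 0], [0, 0, 0, 0, 0, 0]]], "grip": 1}}

```text
clock: 10.8
eef_pos: [528.2, 190.3, 126.3]
orientation: [-2.221, -2.221, -0.0]
force: [0.8, -0.2, -0.8]
gripper_width: 1.003
```

>>> {"method": "carry_out", "body": {"steps": [[[0, 0, -1, 0, 0, 0], [0, 0, -4, 0, 0, 0], [0, 0, -8, 0, 0, 0], [0, 0, -10, 0, 0, 0], [0, 0, -10, 0, 0, 0], [0, 0, -10, 0, 0, 0]]]}}

```text
clock: 11.55
eef_pos: [527.9, 190.0, 225.6]
orientation: [-2.221, -2.221, 0.001]
force: [-0.3, -0.6, 0.6]
gripper_width: 0.998
```

```bash
cat > wd.py <<'E'
from h import *
from off import redm
import sys
def wd(fn,z):
    s=telemetry.observe();c=vision.camera_info("wrist");i=vision.get_image("wrist");cv2.imwrite(fn,i)
    m=mask(i,(100,80,40),(130,255,255),(130,60,390,330));n,l,st,ce=cv2.connectedComponentsWithStats(m);k=1+st[1:,4].argmax()
    print(s["eef_pos"].round(1),s["orientation"].round(3),s["force"].round(1),st[k],ce[k].round(1),plane("wrist",ce[k],z,c).round(1))
    n,l,st,ce=cv2.connectedComponentsWithStats(redm(i,(0,0,512,384)))
    for k in range(1,n):
        if st[k,4]>80: print("red",st[k],plane("wrist",ce[k],z,c).round(1))
E
python3 -c "
from wd import *
wd('pics/w5.png',158)"
```

```text
[527.9 190.  225.6] [-2.221e+00 -2.221e+00  1.000e-03] [-0.3 -0.6  0.6] [ 234  174   47   45 1624] [256.8 196.1] [530.1 192.1 158. ]
red [ 244   67   28   93 1872] [530.1 251.7 158. ]
red [ 246  226   23   77 1324] [530.1 136.4 158. ]
```

Coupler left at (530.1,192.1), arms open and symmetric. Next: turn 90° over it and measure again.

>>> {"method": "carry_out", "body": {"steps": [[[0.2, 0.2, 0, 0, 0, -0.15], [0.2, 0.2, 0, 0, 0, -0.32], [0.2, 0.2, 0, 0, 0, -0.5], [0.2, 0.2, 0, 0, 0, -0.68], [0.2, 0.2, 0, 0, 0, -0.86], [0.2, 0.2, 0, 0, 0, -1.04], [0.2, 0.2, 0, 0, 0, -1.22], [0.2, 0.2, 0, 0, 0, -1.4], [0.2, 0.2, 0, 0, 0, -1.57], [0.2, 0.2, 0, 0, 0, -1.57], [0.2, 0.2, 0, 0, 0, -1.57], [0.2, 0.2, 0, 0, 0, -1.57]]]}}

```text
clock: 13.1
eef_pos: [530.1, 192.2, 226.1]
orientation: [-0.005, -3.141, 0.0]
force: [-0.1, 0.9, -0.2]
gripper_width: 0.999
```

```bash
python3 -c "
from wd import *
wd('pics/w6.png',158)
print(telemetry.observe()['q'].round(2))"
```

```text
[530.1 192.2 226.1] [-0.005 -3.141  0.   ] [-0.1  0.9 -0.2] [ 233  177   46   45 1617] [255.8 198.9] [529.8 191.7 158. ]
red [ 136  185   89   27 1513] [527.5 134.8 158. ]
red [ 287  184   90   28 1536] [527.9 248.7 158. ]
[-0.1   0.23 -0.39  1.62  0.09  1.32  1.07]
```

View pics/w6.png

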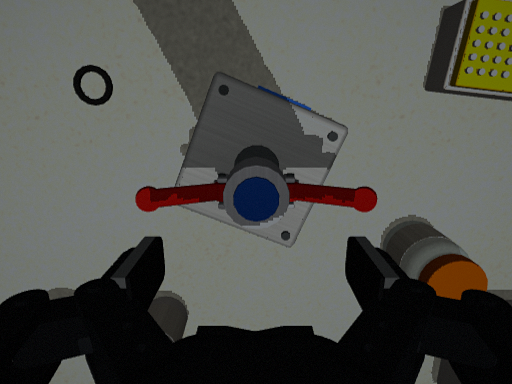

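Wrist view: tips at (147,199) and (366,199), disc at (256,199), symmetric between the fingers. Next: descend until the open fingertips meet both arms.

>>> {"method": "carry_out", "body": {"steps": [[[0, 0, 3, 0, 0, 0], [0, 0, 6, 0, 0, 0], [0, 0, 7.5, 0, 0, 0], [0, 0, 8, 0, 0, 0], [0, 0, 8, 0, 0, 0]]]}}

```text
clock: 13.78
eef_pos: [530.5, 192.4, 146.9]
orientation: [0.002, 3.141, 0.001]
force: [-0.4, -0.1, 0.6]
gripper_width: 1.002
```

>>> {"method": "carry_out", "body": {"steps": [[[0, 0, 0.3, 0, 0, 0], [0, 0, 0.6, 0, 0, 0], [0, 0, 0.9, 0, 0, 0], [0, 0, 1.2, 0, 0, 0]]]}}

```text
clock: 14.28
eef_pos: [530.2, 192.2, 134.2]
orientation: [0.001, 3.141, 0.0]
force: [0.4, 0.6, -1.2]
gripper_width: 1.006
```

>>> {"method": "carry_out", "body": {"steps": [[[0, 0, 0.2, 0, 0, 0], [0, 0, 0.4, 0, 0, 0], [0, 0, 0.6, 0, 0, 0], [0, 0, 0.8, 0, 0, 0]]]}}

```text
clock: 14.78
eef_pos: [531.5, 193.1, 128.3]
orientation: [0.001, 3.138, 0.002]
force: [-2.0, 0.2, 13.1]
gripper_width: 1.003
```

>>> {"method": "carry_out", "body": {"steps": [[[0, 0, 0.2, 0, 0, 0], [0, 0, 0.4, 0, 0, 0], [0, 0, 0.4, 0, 0, 0]]]}}

```text
clock: 15.15
eef_pos: [531.4, 193.0, 124.1]
orientation: [0.001, 3.138, 0.002]
force: [-0.4, 0.2, 11.4]
gripper_width: 1.001
```

>>> {"method": "carry_out", "body": {"steps": [[[0, 0, 0.2, 0, 0, 0], [0, 0, 0.4, 0, 0, 0], [0, 0, 0.4, 0, 0, 0]]]}}

```text
clock: 15.52
eef_pos: [531.5, 193.1, 120.4]
orientation: [0.001, 3.138, 0.002]
force: [-1.0, 0.1, 12.3]
gripper_width: 1.003
```

Run:
```python
from h import *
S=vision.get_image("side");C=vision.get_image("scene");W=vision.get_image("wrist")
cv2.imwrite("pics/v7.png",np.hstack([cv2.resize(C[120:220,280:380],(400,400),interpolation=2),cv2.resize(W,(400,400),interpolation=2)]))
```

```text
(no output)
```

View pics/v7.png

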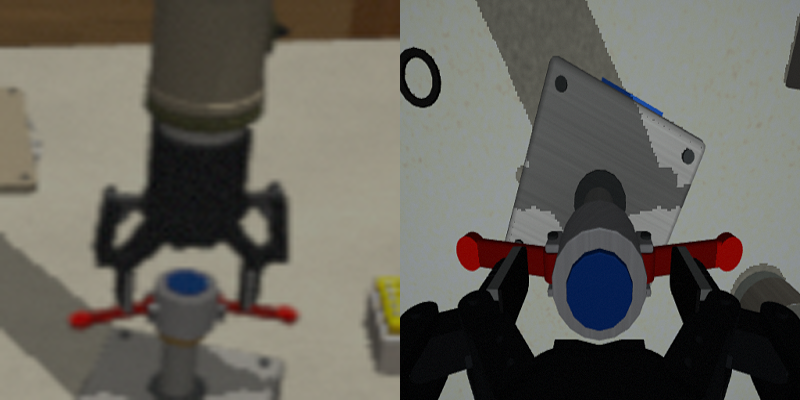

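Both arms are moving down together: scene tips (78,320) and (291,316), just about level. Force is about 12 N. Continuing.

>>> {"method": "carry_out", "body": {"steps": [[[0, 0, 0.2, 0, 0, 0], [0, 0, 0.4, 0, 0, 0], [0, 0, 0.6, 0, 0, 0], [0, 0, 0.6, 0, 0, 0]]]}}

```text
clock: 16.18
eef_pos: [531.6, 193.2, 114.5]
orientation: [0.001, 3.138, 0.003]
force: [-1.7, -0.1, 13.5]
gripper_width: 0.998
```

>>> {"method": "carry_out", "body": {"steps": [[[0, 0, 0.2, 0, 0, 0], [0, 0, 0.4, 0, 0, 0], [0, 0, 0.6, 0, 0, 0], [0, 0, 0.6, 0, 0, 0]]]}}

```text
clock: 16.68
eef_pos: [531.7, 193.1, 108.2]
orientation: [0.001, 3.138, 0.002]
force: [0.6, 0.0, 10.7]
gripper_width: 1.003
```

>>> {"method": "carry_out", "body": {"steps": [[[0, 0, 0.2, 0, 0, 0], [0, 0, 0.4, 0, 0, 0], [0, 0, 0.5, 0, 0, 0], [0, 0, 0.5, 0, 0, 0]]]}}

```text
clock: 17.18
eef_pos: [531.6, 192.9, 103.0]
orientation: [0.001, 3.138, 0.002]
force: [-0.7, 0.5, 10.0]
gripper_width: 0.999
```

>>> {"method": "carry_out", "body": {"steps": [[[0, 0, 0.2, 0, 0, 0], [0, 0, 0.4, 0, 0, 0], [0, 0, 0.4, 0, 0, 0]]]}}

```text
clock: 17.55
eef_pos: [531.5, 192.8, 98.7]
orientation: [0.001, 3.139, 0.002]
force: [0.9, -0.5, 7.9]
gripper_width: 1.003
```

>>> {"method": "carry_out", "body": {"steps": [[[0, 0, 0.2, 0, 0, 0], [0, 0, 0.4, 0, 0, 0], [0, 0, 0.4, 0, 0, 0]]]}}

```text
clock: 17.92
eef_pos: [531.3, 192.7, 94.4]
orientation: [0.001, 3.139, 0.001]
force: [0.9, -0.4, 6.3]
gripper_width: 0.995
```

Run:
```python
from h import *
S=vision.get_image("side");C=vision.get_image("scene");W=vision.get_image("wrist")
cv2.imwrite("pics/v8.png",np.hstack([cv2.resize(C[120:220,280:380],(400,400),interpolation=2),cv2.resize(S[160:260,175:275],(400,400),interpolation=2)]))
```

```text
(no output)
```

View pics/v8.png

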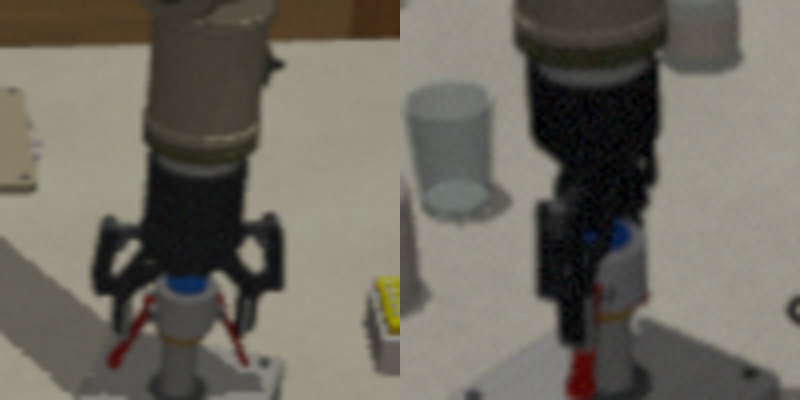

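Both arms hang about 60° below level and symmetric. Scene tips are at (115,360) and (245,360), and force is only 6 N. Next: close the fingers to press them inward together.

>>> {"method": "carry_out", "body": {"steps": [[[0, 0, 0, 0, 0, 0], [0, 0, 0, 0, 0, 0], [0, 0, 0, 0, 0, 0]]], "grip": 0.85, "force": 30}}

```text
clock: 18.45
eef_pos: [531.3, 192.7, 94.4]
orientation: [0.001, 3.139, 0.002]
force: [1.2, -0.4, 6.7]
gripper_width: 0.853
```

>>> {"method": "carry_out", "body": {"steps": [[[0, 0, 0, 0, 0, 0], [0, 0, 0, 0, 0, 0], [0, 0, 0, 0, 0, 0]]], "grip": 0.75}}

```text
clock: 18.82
eef_pos: [531.1, 192.6, 94.3]
orientation: [0.001, 3.139, 0.001]
force: [0.5, 0.5, 5.1]
gripper_width: 0.749
```

>>> {"method": "carry_out", "body": {"steps": [[[0, 0, 0, 0, 0, 0], [0, 0, 0, 0, 0, 0], [0, 0, 0, 0, 0, 0], [0, 0, 0, 0, 0, 0], [0, 0, 0, 0, 0, 0]]], "grip": 0.5}}

```text
clock: 19.45
eef_pos: [531.2, 193.0, 94.5]
orientation: [0.001, 3.139, 0.002]
force: [0.2, 0.5, 7.0]
gripper_width: 0.693
```

>>> {"method": "carry_out", "body": {"steps": [[[0, 0, 0, 0, 0, 0], [0, 0, 0, 0, 0, 0], [0, 0, 0, 0, 0, 0], [0, 0, 0, 0, 0, 0]]], "force": 60, "grip": 0.4}}

```text
clock: 19.95
eef_pos: [531.3, 193.1, 94.6]
orientation: [0.001, 3.139, 0.002]
force: [-0.2, -0.3, 8.3]
gripper_width: 0.693
```

Run:
```python
from h import *
S=vision.get_image("side");C=vision.get_image("scene")
cv2.imwrite("pics/v9.png",np.hstack([cv2.resize(C[150:250,280:380],(400,400),interpolation=2),cv2.resize(S[180:280,175:275],(400,400),interpolation=2)]))
```

```text
(no output)
```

View pics/v9.png

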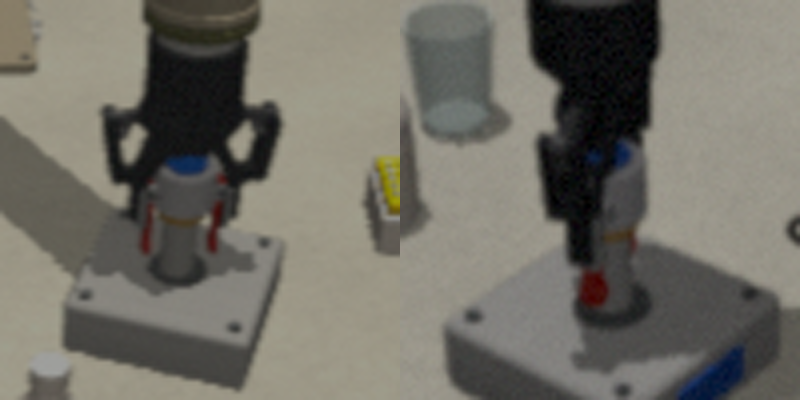

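Both arms hang straight down and parallel: scene left (152,190)→(147,250), right (220,180)→(213,250). The width did not change when I doubled the grip, so they are at the stops. Next: open and lift off.

>>> {"method": "carry_out", "body": {"steps": [[[0, 0, 0, 0, 0, 0], [0, 0, 0, 0, 0, 0], [0, 0, 0, 0, 0, 0], [0, 0, 0, 0, 0, 0]]], "grip": 1}}

```text
clock: 20.55
eef_pos: [530.1, 192.2, 93.2]
orientation: [-0.001, -3.141, 0.0]
force: [0.2, -0.2, -0.5]
gripper_width: 1.005
```

>>> {"method": "carry_out", "body": {"steps": [[[0, 0, -1, 0, 0, 0], [0, 0, -3, 0, 0, 0], [0, 0, -6, 0, 0, 0], [0, 0, -10, 0, 0, 0], [0, 0, -14, 0, 0, 0], [0, 0, -17, 0, 0, 0], [0, 0, -17, 0, 0, 0], [0, 0, -17, 0, 0, 0]]]}}

```text
clock: 21.55
eef_pos: [529.9, 192.1, 263.0]
orientation: [-0.001, -3.141, 0.0]
force: [-0.3, 0.1, -0.3]
gripper_width: 0.997
```

Run:
```python
from wd import *
wd("pics/w9.png",158)
S=vision.get_image("side");C=vision.get_image("scene")
cv2.imwrite("pics/v10.png",np.hstack([cv2.resize(C[150:250,280:380],(400,400),interpolation=2),cv2.resize(S[180:280,175:275],(400,400),interpolation=2)]))
```

```text
[529.9 192.1 263. ] [-1.000e-03 -3.141e+00  0.000e+00] [-0.3  0.1 -0.3] [ 236  167   40   38 1206] [255.7 185.5] [529.5 191.7 158. ]
red [222 174   7  15  85] [525.1 165.6 158. ]
red [283 174   9  15  95] [525.6 218.3 158. ]
```

View pics/v10.png

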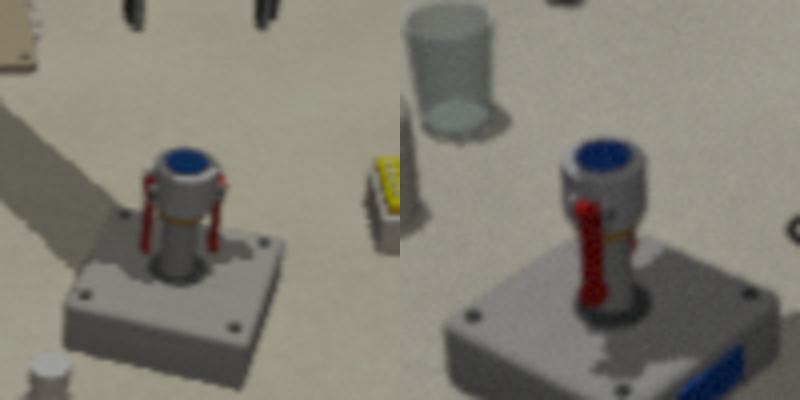

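Both red arms hang straight down beside the stem (scene columns 147 and 214). The coupler is upright and home, and the gripper is clear with force near 0. Handing in.

```bash
python3 -c "
from station import workorder
print(workorder.close_job())"
```

```text
the job is handed in; nothing more can be done
None
```

The coupler is locked on the adapter, both cam arms hang straight down, and the job is handed in; the hand-in reports no verdict.

- **Pressing home:** I set the coupler over the adapter and pushed the plunger down about 8 mm until it bottomed. I then held a load of about 28 N (wrist reading plus the coupler's weight) for about 0.75 s with both arms open. The highest load I worked out was also about 28 N, below the 40 N limit.
- **Cam arms:** I turned the open gripper 90° and pushed both arms down together with its fingertips, at no more than about 14 N. Closing the fingers pressed them to their stops. The finger opening did not change when I doubled the grip from 30 N to 60 N.
- **Last checks:** The coupler centre is at (529.5, 191.7), about 2 mm from the adapter position first measured. It looks upright, the gripper is about 110 mm above it, and the wrist force is near zero. The clock was about 22 s.
- **Not measured:** I judged the cam angles and the coupler's tilt from the pictures. I did not measure the bystanders again, but they looked undisturbed in the views. No check failed. The wrist-camera and bench estimates of where the coupler sat in the grip differed by about 3 mm, so I centred it from the scene and side views.

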